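# Clip on the stage sensor and hold the slide flush on the tilted stage

### The arm

A 6-joint arm with a two-finger parallel gripper is mounted at the origin on a cart in front of the work surface, level with it; the furniture and walls round the work are solid. World frame = base frame: x ahead of the robot, y to its left, z up, the work surface at z = 0. Lengths are in m, angles in rad, forces in N, time in s.
With the tool pointing down it reaches from about 0.3 to 0.875 m from the base axis. Payload 6.4 kg.
Tool frame: the origin (TCP) lies midway between the tips of the shut fingers; the grasp point (between the pads) lies 19 mm behind it; z points along the fingers, y is the line along which they close (so a half turn about z gives the same grasp; the last joint's range is limited). The gripper opens to 85 mm and grips with 20 to 120 N. Pads are 22 mm wide; open, the fingers measure 114 mm over their backs; the gripper's body (76 mm by 85 mm) begins 54 mm behind the grasp point. The pads swing forward as they close: fully open they stand 13 mm farther back than shut.
Start: joints at [1.134, 0.181, 1.607, -0, 1.354, -0.206], TCP at [0.132, 0.56, 0.231] pointing down, gripper open.
Joint ranges: [-2.99, 2.99], [-0.89, 2.07], [0.3, 2.58], [-1.14, 4.28], [0, 2.63], [-3.12, 3.12]. Speed limits (rad/s): [2.57, 2.57, 3.01, 3.14, 3.14, 3.14].

### API

Orientations are given as a unit quaternion [w, x, y, z].
In Python, from bench import ctrl gives the robot as it stands. The module is installed in compiled form; this text tells all that it offers.
- The arm moves only by the tool move_arm, never from a script. Its argument "plan" is one flat list of numbers, 6 for each row, row after row: the shift along the world's x, y, z in units of 50 mm (1.0 is 50 mm), then the turn, a rotation vector about the world's x, y, z in rad. A call has 1 to 10 rows; each row is the pose to reach, as a shift and turn from the pose commanded when the call began; what a row does not reach only later rows make up. A row lasts 1/8 s, in which the tool goes at most 62.5 mm and 10.7 degrees, less where a joint would pass 70% of its speed; a pose out of reach is approached as far as the arm can. A call with a gripper value outside its range is refused whole. "grip" is the finger opening in mm, from 0 to 85.4, set as the call begins (left out, the last holds). The fingers move at their own pace and stop on an object; the grip force is fixed at half the most. Time passes only in rows, so rows that repeat a pose let the fingers close. It gives the time, the measured TCP pose, the force, the opening and the grip force at its end, in the units of the state.
- ctrl.get_obs(): the state, without advancing time (a new reading comes with each control period).
- ctrl.camera(name): name is "scene" or "top" or "wrist"; returns a dict with "pixels" (420x560x3 uint8, red, green, blue), "fx", "fy", "cx", "cy" (pixels), "origin" and "attitude" of the camera in the world. Camera axes: x right, y down, z forward; pixel columns grow to the right and rows downward; lengths in m; the calibration is good to about 2 mm. A picture is of the moment at which its call begins. There is no depth.
- ctrl.hand_in(): hands the job in; it is judged then, once.
The state is a dict: "time_s": time; "q": joint angles; "dq": joint speeds; "joint_efforts": joint torques, N m; "eef_pos": TCP position; "eef_rot": TCP orientation; "wrist_force": force on the tool from outside, world axes, zero at the start; "torque": the same for the moment, N m; "opening": opening from 0.0 (shut) to 1.0 (fully open); "grasp_force": force on a finger pad.
Only numpy, scipy, OpenCV 4.12 (cv2) and the standard library are available. Lean on these libraries where they do the work, as an engineer would, in place of code of your own. Each camera call takes 0.05 s, during which the arm holds its last target. There are 200 camera calls.

### The job

Clip the small sprung temperature sensor onto the upright metal tab beside the tilting stage: squeeze its levers, slip the open jaws down over the tab's top edge and let go, so that it grips the tab by itself. Then pick up the slide carrier by its fin, tilt it to match the stage's sloped face, lay it flush and square on the face, wholly within its edges, and gently press the sprung face about half-way down. Finish while still holding the carrier pressed there; do not let go of it, and leave the timer, petri dish and marker where they lie.

Things in the scene. Friction and masses are not known exactly. Their poses are not given: they have to be found in the camera images.
- stage: The fixed stage: aluminium base 120 x 124 x 10 mm with an arm to its +y side, two upright cheeks (61 mm out in y, 61 mm up) and between them a stiffly locked cradle whose tilt varies (0.15 to 0.42 rad), with the sprung face on top. Origin: centre of the base's underside; z up, +y towards the tab. The face is low on the -x side, high on the +x side.
- tab_top (a point): Centre of the top edge of the upright steel tab, 56 mm above the bench and 112 mm from the stage's centre towards stage +y. The tab is 3 mm thick (stage x), 30 mm wide (stage y) and stands free for the upper 39 mm; below that is a 16 mm thick foot. Axes as the stage's.
- stage_face (a point): Centre of the top of the sprung face, a flat grey plate 96 mm (its x, up the slope) by 72 mm (its y, level) by 8 mm. z is the face's outward normal, leaning from vertical towards stage -x by the tilt; it moves with the face when that is pressed. About 70 mm above the bench.
- platen (a joint): How far the sprung face is pressed in along its normal, m: 0 released, 0.008 bottomed. The spring gives about 0.5 to 1.5 N at first and 1.5 N more per mm (about 7 N half-way). The face stays parallel while it sinks.
- clip: The sensor clip, white plastic, like a clothes-peg standing on its closed jaws, levers up; 22 mm wide (its y), 63 mm high. Origin: centre of the underside of the closed jaws, carried by the clip's -x half. The levers are squeezed together along x, to the stop; each half, and this half's axes, then turn 0.25 rad. Either way round serves.
- clip_pivot (a point): The clip's hinge pin, 28 mm above the jaw ends; axes as clip. The flat levers rise 35 mm above it, outer faces 24 mm apart at the pin and 42 mm at the top at rest, parallel and 24 mm apart when squeezed to the stop. Jaw pads are the lowest 8 mm; over them a 6 mm recess ends 4 mm below the pin. Well seated, the pin is about 9 mm above the tab's top edge.
- clip_jaw (a joint): Opening angle of the clip, rad: 0 jaws shut, 0.5 at the stop (jaw ends then about 13 mm apart); about 0.13 when it grips the tab. Springs shut; about 8 N on each lever holds it fully open.
- slide: The slide carrier: aluminium plate 76 mm (x) by 52 mm (y) by 5 mm, flat underneath, lying on the bench, with a black upright fin on its middle, 36 mm long (x), 12 mm thick (y), its top 42 mm above the plate's underside. About 80 g. Origin: centre of the underside, z up. Either way round serves.
- slide_fin (a point): Middle of the carrier's fin, 25 mm above the plate's underside, where to grip it across its 12 mm thickness (along y). Axes as slide.
- slide_under (a point): Centre of the carrier's flat underside. Axes as slide.
- timer: Bystander: lab timer lying flat, 66 x 62 x 18 mm. Origin: centre of the underside.
- petri: Bystander: closed petri dish, 62 mm across, 15 mm high. Origin: centre of the underside.
- marker: Bystander: marker pen lying along its y, 17 x 135 x 16 mm. Origin: centre of the underside.
Things that resemble listed ones, but are neither listed nor needed, are in the scene too. Of the things shaped like the clip, the white one is meant.

How it is judged:
By the outcome, as a careful person would: the job done as asked, in the order asked, and still so for the second after the job is handed in, while the arm keeps its last pose, push and grip.
It also fails if it takes over 56 s, if anything falls off the work surface, if the arm or the gripper's body presses on something with over 40 N, if the wrist force passes 120 N, or if a joint passes its speed limit or range.

## Working session

There is one attempt and no reset: what is moved stays moved. The work goes in short steps, Python scripts to look and compute and a tool call to move; the robot and the scene stay as the last step left them, time stands still between calls to the robot, and variables do not carry over. Pictures are saved under pics/ and viewed, at most 10 in all, crops included, and the job is handed in when it is done.

Besides the shell and the picture viewer there is one more tool, called by a JSON object that holds its "op" and its "data". move_arm: Moves the arm, as the interface text tells. Its arguments: {"type":"object","properties":{"plan":{"type":"array"},"grip":{"type":"number"}},"required":["plan"]}

```bash
mkdir -p pics
cat > h.py <<'E'
import numpy as np, cv2, pickle
from scipy.spatial.transform import Rotation as R
from bench import ctrl
def cam(name,save=None):
    c=ctrl.camera(name)
    if save:
        cv2.imwrite(f'pics/{save}.png',c['pixels'][:,:,::-1]); pickle.dump(c,open(f'pics/{save}.pkl','wb'))
    return c
def load(s): return pickle.load(open(f'pics/{s}.pkl','rb'))
def rot(c):
    a=np.array(c['attitude'],float)
    return a if a.shape==(3,3) else R.from_quat(a[[1,2,3,0]]).as_matrix()
def ray(c,u,v):
    d=rot(c)@np.array([(u-c['cx'])/c['fx'],(v-c['cy'])/c['fy'],1.]); return np.array(c['origin'],float),d/np.linalg.norm(d)
def atz(c,u,v,z):
    o,d=ray(c,u,v); return o+d*(z-o[2])/d[2]
def tri(*obs):
    A=np.zeros((3,3));b=np.zeros(3)
    for c,u,v in obs:
        o,d=ray(c,u,v);P=np.eye(3)-np.outer(d,d);A+=P;b+=P@o
    p=np.linalg.solve(A,b)
    return p,[round(1e3*float(np.linalg.norm((np.eye(3)-np.outer(ray(*q)[1],ray(*q)[1]))@(p-ray(*q)[0]))),1) for q in obs]
def proj(c,p):
    q=rot(c).T@(np.array(p)-np.array(c['origin'])); return np.array([c['fx']*q[0]/q[2]+c['cx'],c['fy']*q[1]/q[2]+c['cy']])
E
python3 - <<'E'
from h import *
for n in ['scene','top','wrist']:
    c=cam(n,n+'0'); print(n,c['fx'],c['cx'],c['cy'],c['origin'],c['attitude'])
o=ctrl.get_obs();print(o)
a=[cv2.imread(f'pics/{n}0.png') for n in ['scene','top']]
cv2.imwrite('pics/w.png',a[0])
E
```

```text
scene 525.3753279196898 276.8097957751736 204.76404804601128 [-0.13982942 -0.74278307  0.86387385] [-0.40966096  0.83669435 -0.32846642  0.15566075]
top 436.8247173355103 282.5930445929472 213.87712783504054 [0.46899588 0.02551211 1.19726914] [ 0.02772107 -0.70644565  0.7068838  -0.02194024]
wrist 359.11270461014976 281.02003969031585 213.98618440561773 [0.05460813 0.57644262 0.37336077] [0.12155648 0.77424037 0.61378547 0.09509603]
{'time_s': 0.15, 'q': array([ 1.13372375e+00,  1.81390121e-01,  1.60777286e+00, -1.91213868e-06,
        1.35376556e+00, -2.06269435e-01]), 'dq': array([ 0.00175083, -0.00053862, -0.00437141, -0.00049128,  0.00230982,
       -0.0003783 ]), 'joint_efforts': array([ 1.55082966e-03, -4.45261788e+01, -3.51695681e+01, -4.22237827e-04,
        5.87715913e-03,  4.94001631e-05]), 'eef_pos': array([0.13132519, 0.55937976, 0.23058263]), 'eef_rot': array([-2.10286829e-04,  1.15145366e-01,  9.93348428e-01, -6.33980510e-04]), 'wrist_force': array([ 0.26090815, -0.45797887,  0.0169465 ]), 'torque': array([-0.06914822, -0.02864728,  0.03750593]), 'grasp_force': 0.0, 'opening': 0.9964928824171791}
```

View pics/top0.png

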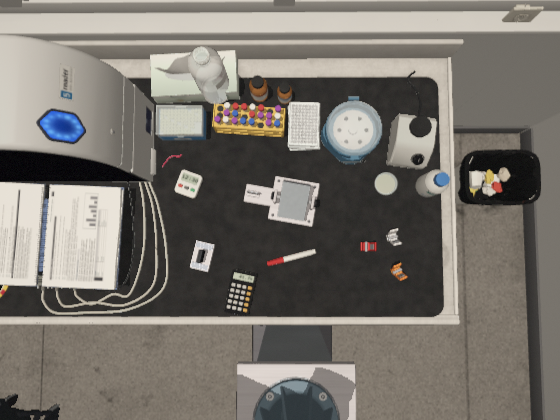

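View pics/scene0.png

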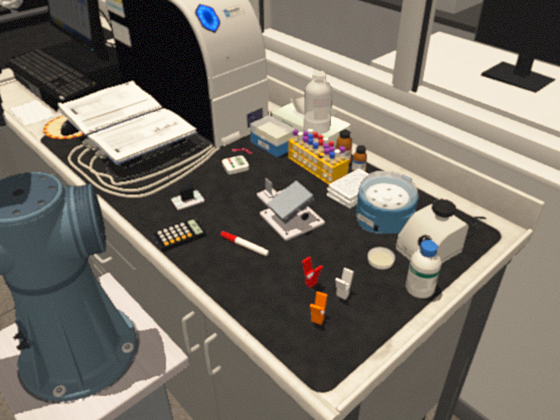

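The top view shows three peg-shaped things: white at (394,237), red at (369,246) and orange at (399,271). The white one is the clip. The carrier with its black fin is at (202,256); the calculator at (240,290) and the timer at (187,183) could be mistaken for it. The stage is at (293,200) and the tab at about (257,195). In the scene view the white clip is at (345,283) and the carrier at (187,199).

Run:
```python
from h import *
def crop(n,u,v,w,h,f=None):
    return cv2.resize(cv2.imread(f'pics/{n}.png')[v:v+h,u:u+w],(400,300),interpolation=cv2.INTER_CUBIC)
a=np.vstack([np.hstack([crop('top0',240,165,100,75),crop('top0',350,220,80,60)]),np.hstack([crop('scene0',240,165,100,75),crop('scene0',290,250,80,60)])])
cv2.imwrite('pics/m1.png',a)
```

```text
(no output)
```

View pics/m1.png

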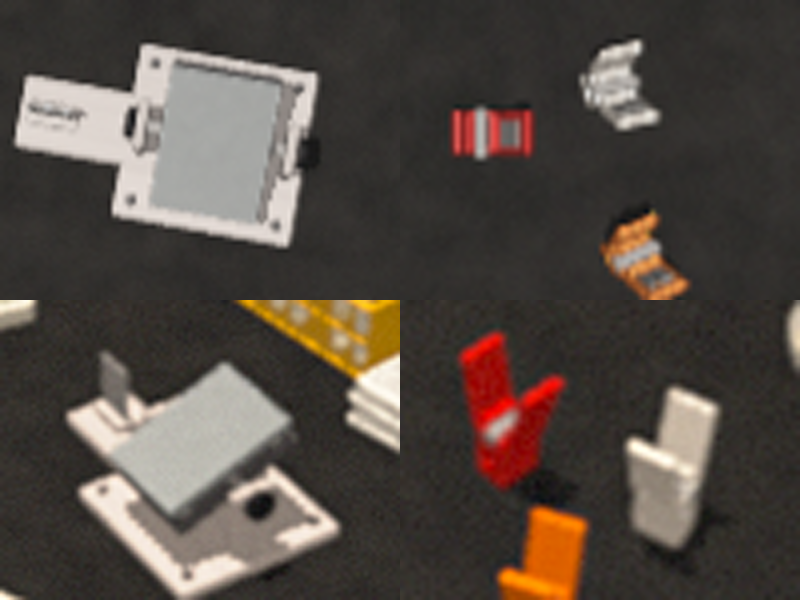

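Run:
```python
from h import *
np.set_printoptions(precision=4,suppress=True)
t,s=load('top0'),load('scene0')
T=lambda x,y:(t,240+x/4,165+y/4); S=lambda x,y:(s,240+x/4,165+(y-300)/4)
T2=lambda x,y:(t,350+(x-400)/5,220+y/5); S2=lambda x,y:(s,290+(x-400)/5,250+(y-300)/5)
print('clip far lever',tri(T2(620,50),S2(695,393)))
print('clip near lever',tri(T2(635,122),S2(663,450)))
for p in [(142,44),(316,72),(290,245),(113,214)]: print('base',atz(*T(*p),.010))
print('arm end',[atz(*T(*p),.010) for p in [(27,75),(15,146)]])
for a,b in [((178,62),(222,364)),((288,84),(295,432)),((257,220),(180,518)),((152,207),(108,455))]: print('face',tri(T(*a),S(*b)))
print('slide',atz(t,202,256,.005),atz(s,187,203,.005)); print('wrist offset', R.from_quat(ctrl.get_obs()['eef_rot'][[1,2,3,0]]).as_matrix())
c=load('wrist0');o=ctrl.get_obs();Rt=R.from_quat(o['eef_rot'][[1,2,3,0]]).as_matrix()
print(Rt.T@(np.array(c['origin'])-o['eef_pos']),Rt.T@rot(c)[:,2],Rt.T@rot(c)[:,0])
def crop(n,u,v,w,h): return cv2.resize(cv2.imread(f'pics/{n}.png')[v:v+h,u:u+w],(400,300),interpolation=cv2.INTER_CUBIC)
```

```text
clip far lever (array([ 0.5076, -0.2542,  0.0658]), [1.4, 1.4])
clip near lever (array([ 0.4725, -0.2639,  0.063 ]), [4.2, 4.2])
base [0.6567 0.0546 0.01  ]
base [ 0.6372 -0.0644  0.01  ]
base [ 0.5188 -0.0461  0.01  ]
base [0.54   0.0743 0.01  ]
arm end [array([0.6354, 0.1334, 0.01  ]), array([0.5865, 0.1413, 0.01  ])]
face (array([0.6311, 0.0311, 0.0873]), [2.2, 2.2])
face (array([ 0.6199, -0.0414,  0.0785]), [0.3, 0.3])
face (array([ 0.5358, -0.0239,  0.0466]), [2.7, 2.7])
face (array([0.5426, 0.0465, 0.052 ]), [0.7, 0.7])
slide [0.4382 0.2547 0.005 ] [0.4291 0.2407 0.005 ]
wrist offset [[-0.9735  0.2288 -0.0006]
 [ 0.2288  0.9735 -0.0012]
 [ 0.0003 -0.0013 -1.    ]]
[ 0.0786 -0.0011 -0.1428] [-0.3052 -0.0005  0.9523] [0.0003 1.     0.0007]
```

{"op": "move_arm", "data": {"plan": [6,-6.2,0.4,0,0,0,6,-6.2,0.4,0,0,0,6,-6.2,0.4,0,0,0,6,-6.2,0.4,0,0,0,6,-6.2,0.4,0,0,0,6,-6.2,0.4,0,0,0,6,-6.2,0.4,0,0,0,6,-6.2,0.4,0,0,0,6,-6.2,0.4,0,0,0]}}

```text
time_s: 1.27
eef_pos: [0.4311, 0.2498, 0.2509]
eef_rot: [-0.001, 0.116, 0.993, 0.0]
wrist_force: [-0.0, 1.1, 0.5]
opening: 1.002
grasp_force: 0.0
```

Run:
```python
from h import *
c=cam('wrist','ws1'); o=ctrl.get_obs(); print(o['time_s'],o['eef_pos'],o['eef_rot'],o['q'])
```

```text
1.325 [0.43066706 0.25033678 0.25092626] [-5.28227512e-04  1.14864231e-01  9.93381060e-01  1.00061073e-05] [ 2.87512201e-01 -1.04507515e-02  1.77251652e+00  4.40322418e-04
  1.38049104e+00 -1.05313094e+00]
```

{"op": "move_arm", "data": {"plan": [3,-3.8,0.6,0,0,-0.3,3,-3.8,0.6,0,0,-0.3,3,-3.8,0.6,0,0,-0.3,3,-3.8,0.6,0,0,-0.3,3,-3.8,0.6,0,0,-0.3,3,-3.8,0.6,0,0,-0.3]}}

```text
time_s: 2.08
eef_pos: [0.5806, 0.0615, 0.2807]
eef_rot: [-0.001, 0.262, 0.965, 0.0]
wrist_force: [-0.7, 0.4, -0.5]
opening: 1.0
grasp_force: 0.0
```

Run:
```python
from h import *
c=cam('wrist','wt1'); o=ctrl.get_obs(); print(o['time_s'],o['eef_pos'],o['eef_rot'],o['q'])
```

```text
2.125 [0.58044069 0.06180359 0.28081964] [-6.97068210e-04  2.61165648e-01  9.65293740e-01  1.13919753e-04] [-9.73811939e-02  1.63693749e-01  1.52619529e+00  4.59388511e-04
  1.45304057e+00 -1.13977253e+00]
```

{"op": "move_arm", "data": {"plan": [-1.8,-6.2,-0.8,0,0,-0.8,-1.8,-6.2,-0.8,0,0,-0.8,-1.8,-6.2,-0.8,0,0,-0.8,-1.8,-6.2,-0.8,0,0,-0.8,-1.8,-6.2,-0.8,0,0,-0.8,-1.8,-6.2,-0.8,0,0,-0.8,-1.8,-6.2,-0.8,0,0,-0.8]}}

```text
time_s: 3.0
eef_pos: [0.4915, -0.2491, 0.2411]
eef_rot: [-0.0, 0.617, 0.787, 0.0]
wrist_force: [0.0, -0.3, -0.9]
opening: 0.991
grasp_force: 0.0
```

Run:
```python
from h import *
c=cam('wrist','wc1'); o=ctrl.get_obs(); print(o['time_s'],o['eef_pos'],o['eef_rot'],o['q'])
f=lambda n:cv2.resize(cv2.imread(f'pics/{n}.png'),(400,300),interpolation=cv2.INTER_AREA)
cv2.imwrite('pics/m2.png',np.vstack([np.hstack([f('ws1'),f('wt1')]),np.hstack([f('wc1'),f('wrist0')])]))
```

```text
3.05 [ 0.49188929 -0.24841608  0.24136499] [-1.62362271e-04  6.16684622e-01  7.87210220e-01  3.46554551e-04] [-6.83498821e-01  1.18900007e-01  1.65647742e+00  7.01402004e-04
  1.36655309e+00 -9.25389078e-01]
```

View pics/m2.png

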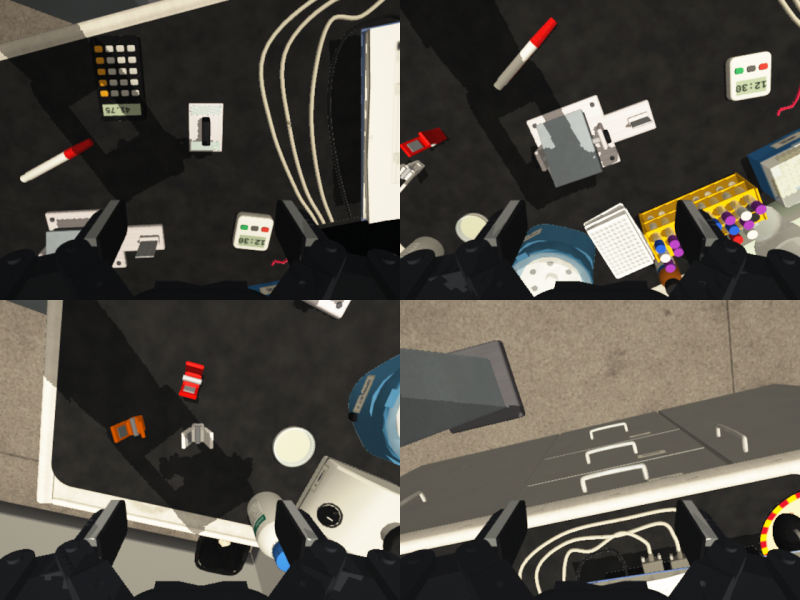

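Run:
```python
from h import *
def crop(n,u,v,w,h): return cv2.resize(cv2.imread(f'pics/{n}.png')[v:v+h,u:u+w],(400,300),interpolation=cv2.INTER_CUBIC)
cv2.imwrite('pics/m3.png',np.vstack([np.hstack([crop('wc1',236,160,80,60),crop('wt1',170,120,200,150)]),np.hstack([crop('ws1',240,135,100,75),crop('scene0',155,180,60,45)])]))
```

```text
(no output)
```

View pics/m3.png

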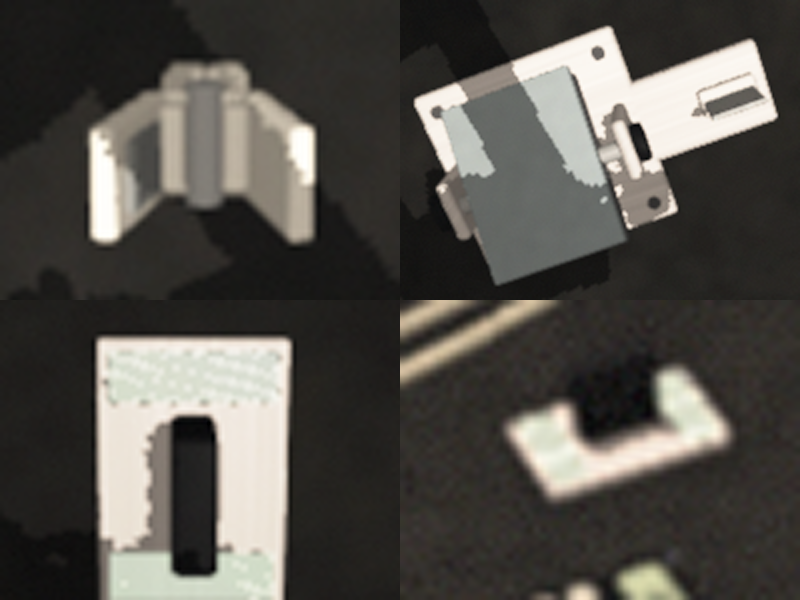

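```bash
cat > fit.py <<'E'
from h import *
from scipy.optimize import least_squares
np.set_printoptions(precision=4,suppress=True)
t,s,w,c,l=[load(n) for n in ['top0','scene0','wt1','wc1','ws1']]
T=lambda x,y:(t,240+x/4,165+y/4); S=lambda x,y:(s,240+x/4,165+(y-300)/4)
W=lambda x,y:(w,170+(x-400)/2,120+y/2); C=lambda x,y:(c,236+x/5,160+y/5); L=lambda x,y:(l,240+x/4,135+(y-300)/4)
T2=lambda x,y:(t,350+(x-400)/5,220+y/5); S2=lambda x,y:(s,290+(x-400)/5,250+(y-300)/5)
obs=[]
B=lambda sx,sy,o:obs.append(('b',(sx*.06,sy*.062,.01),o))
B(1,1,T(142,44));B(1,-1,T(316,72));B(-1,-1,T(290,245));B(-1,1,T(113,214))
B(-1,1,W(612,27));B(-1,-1,W(415,101));B(1,1,W(677,212)); B(1,-1,S(340,527));B(-1,-1,S(183,598))
F=lambda sx,sy,o:obs.append(('f',(sx*.048,sy*.036,0),o))
for (sx,sy),a,b,d in [((1,1),(178,62),(222,364),(627,240)),((1,-1),(288,84),(295,432),(497,284)),((-1,-1),(257,220),(180,518),(443,107)),((-1,1),(152,207),(108,455),(572,67))]:
    F(sx,sy,T(*a));F(sx,sy,S(*b));F(sx,sy,W(*d))
P=lambda y,o:obs.append(('b',(0,y,.056),o))
P(.097,W(705,112));P(.127,W(762,97));P(.127,S(100,353));P(.097,S(127,370))
def pts(p):
    x,y,yaw,tilt,fx,fz=p; Rz=R.from_euler('z',yaw)
    for k,q,o in obs:
        q=np.array(q)
        if k=='f': q=R.from_euler('y',-tilt).apply(q)+[fx,0,fz]
        yield Rz.apply(q)+[x,y,0],o,k
def res(p,m=True):
    r=[]
    for q,o,k in pts(p): r.append((proj(o[0],q)-o[1:])*np.linalg.norm(q-o[0]['origin'])/o[0]['fx']*1e3)
    return np.array(r).ravel()
f=least_squares(res,[.588,.005,-.167,.35,0,.07],x_scale=[.01,.01,.1,.1,.01,.01],loss='soft_l1')
if __name__=='__main__':
    print(f.x); print(res(f.x).reshape(-1,2).round(1).tolist())
    Rz=R.from_euler('z',f.x[2]);print('tab',Rz.apply([0,.112,.056])+[*f.x[:2],0],'face',Rz.apply([f.x[4],0,f.x[5]])+[*f.x[:2],0])
    for a,b,d in [((102,186),(620,50),(695,393)),((303,186),(635,122),(663,450))]: print('lev',atz(*C(*a),.063),tri(C(*a),T2(*b),S2(*d)))
    print('outer',[atz(*C(*a),.063) for a in [(90,186),(315,186)]],'yaw',[np.subtract(atz(*C(x,240),.063),atz(*C(x,130),.063))[:2] for x in (90,315)])
    print('slide edge',[atz(*L(*a),.005) for a in [(98,339),(291,339),(98,590),(287,590)]],'fin',[atz(*L(*a),.042) for a in [(172,575),(216,575),(172,440),(216,440)]])
E
python3 fit.py
```

```text
[ 0.5881  0.0037 -0.172   0.3611 -0.0058  0.0651]
[[0.1, -1.1], [3.3, 0.6], [1.1, 0.4], [-0.7, 0.4], [-2.1, -0.9], [-3.5, 0.3], [0.6, 0.8], [-0.6, -0.9], [-1.2, -1.9], [-2.8, 0.8], [2.4, 2.8], [-0.0, 0.8], [-2.5, -1.2], [-1.9, -4.3], [0.3, 1.2], [1.0, 1.7], [-6.0, 0.4], [-1.2, 4.0], [-0.8, -2.0], [-0.2, 1.8], [-2.8, -0.1], [2.8, 4.0], [1.8, 1.4], [-0.1, -0.2], [-2.1, 3.1]]
tab [0.6073 0.114  0.056 ] face [0.5824 0.0047 0.0651]
lev [ 0.4707 -0.2636  0.063 ] (array([ 0.4913, -0.2576,  0.0794]), [20.6, 16.7, 8.5])
lev [ 0.5068 -0.2547  0.063 ] (array([ 0.4871, -0.2598,  0.0544]), [20.7, 18.0, 3.5])
outer [array([ 0.4685, -0.2641,  0.063 ]), array([ 0.5089, -0.2542,  0.063 ])] yaw [array([ 0.0046, -0.0206]), array([ 0.0053, -0.0204])]
slide edge [array([0.3954, 0.2387, 0.005 ]), array([0.4073, 0.289 , 0.005 ]), array([0.4635, 0.2217, 0.005 ]), array([0.4757, 0.2737, 0.005 ])] fin [array([0.4535, 0.2453, 0.042 ]), array([0.4561, 0.2562, 0.042 ]), array([0.4197, 0.2532, 0.042 ]), array([0.4222, 0.2638, 0.042 ])]
```

{"op": "move_arm", "data": {"plan": [-0.06,-0.21,-0.6,0,0,0,-0.06,-0.21,-1.6,0,0,0,-0.06,-0.21,-2.6,0,0,0,-0.06,-0.21,-3.3,0,0,0,-0.06,-0.21,-3.8,0,0,0,-0.06,-0.21,-4.1,0,0,0,-0.06,-0.21,-4.18,0,0,0,-0.06,-0.21,-4.18,0,0,0], "grip": 66}}

```text
time_s: 4.05
eef_pos: [0.4893, -0.2606, 0.033]
eef_rot: [0.001, 0.617, 0.787, -0.0]
wrist_force: [-0.2, 0.6, 0.2]
opening: 0.771
grasp_force: 0.0
```

Run:
```python
from h import *
c=cam('wrist','wc2'); a=cam('scene','sc2');o=ctrl.get_obs(); print(o['time_s'],o['eef_pos'],o['wrist_force'],o['opening'])
f=lambda n:cv2.resize(cv2.imread(f'pics/{n}.png'),(400,300),interpolation=cv2.INTER_AREA)
cv2.imwrite('pics/m4.png',np.hstack([f('wc2'),cv2.resize(cv2.imread('pics/sc2.png')[200:335,260:440],(400,300),interpolation=cv2.INTER_CUBIC)]))
```

```text
4.15 [ 0.48939106 -0.26114029  0.03347669] [ 0.16252411  0.1283589  -0.33008926] 0.7707557429960044
```

View pics/m4.png

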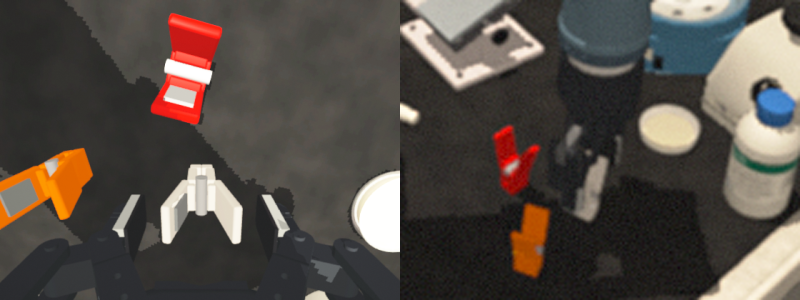

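{"op": "move_arm", "data": {"plan": [0,0,0,0,0,0,0,0,0,0,0,0,0,0,0,0,0,0,0,0,0,0,0,0,0,0,0,0,0,0,0,0,0,0,0,0,0,0,0,0,0,0], "grip": 22}}

```text
time_s: 5.03
eef_pos: [0.4903, -0.2622, 0.0344]
eef_rot: [0.002, 0.618, 0.787, 0.0]
wrist_force: [1.1, -0.5, 7.8]
opening: 0.267
grasp_force: 42.7
```

Run:
```python
from h import *
c=cam('wrist','wc3');o=ctrl.get_obs(); print(o['time_s'],o['eef_pos'],o['wrist_force'],o['opening']*85.4,o['grasp_force'])
cv2.imwrite('pics/m5.png',cv2.resize(cv2.imread('pics/wc3.png')[170:395,130:430],(800,600),interpolation=cv2.INTER_CUBIC))
```

```text
5.075 [ 0.4903805  -0.26221502  0.03444183] [1.46394033 0.23407284 8.55083422] 22.65251824135432 42.732691168785095
```

View pics/m5.png

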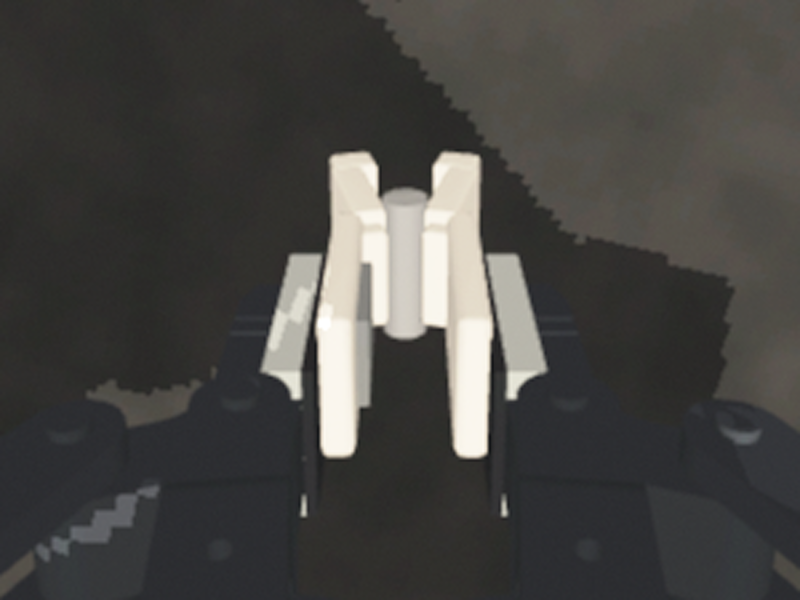

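Run:
```python
from h import *
np.set_printoptions(precision=4,suppress=True)
c=load('wc3');o=ctrl.get_obs();Rt=R.from_quat(o['eef_rot'][[1,2,3,0]]).as_matrix();p=o['eef_pos']
g=lambda x,y:(c,130+x*.375,170+y*.375)
for n,x,y,z in [('pin a',405,195,.031),('pin b',405,335,.031),('levL a',320,320,.062),('levL b',320,455,.062),('levR a',492,320,.062),('levR b',490,455,.062),('tip a',305,255,.035),('tip b',285,395,.035),('jaw a',332,158,.02)]:
    q=atz(*g(x,y),z);print(n,q,(Rt.T@(q-p))*1e3)
```

```text
pin a [ 0.4858 -0.2458  0.031 ] [17.047  -0.5365  3.3756]
pin b [ 0.4921 -0.2712  0.031 ] [-9.1281 -0.5093  3.4748]
levL a [ 0.4757 -0.2538  0.062 ] [ 11.5715 -12.1243 -27.641 ]
levL b [ 0.4803 -0.275   0.062 ] [-10.1641 -12.6979 -27.5606]
levR a [ 0.4984 -0.2483  0.062 ] [ 11.5363  11.2026 -27.5664]
levR b [ 0.5039 -0.2693  0.062 ] [-10.2151  11.5508 -27.4829]
tip a [ 0.472  -0.2583  0.035 ] [  8.121  -16.8884  -0.6429]
tip b [ 0.4742 -0.2852  0.035 ] [-18.4479 -21.1588  -0.5559]
jaw a [ 0.4729 -0.2465  0.02  ] [ 19.4963 -13.2732  14.3258]
```

{"op": "move_arm", "data": {"plan": [0,0,1,0,0,0,0.1,0.3,2.1,0,0,0,0.37,1.2,2.56,0,0,-0.05,0.7,2.2,2.56,0,0,-0.12,1.02,3.2,2.56,0,0,-0.19,1.35,4.25,2.56,0,0,-0.26,1.67,5.3,2.56,0,0,-0.32,2.0,6.3,2.56,0,0,-0.37,2.25,7.1,2.4,0,0,-0.41,2.37,7.48,2.16,0,0,-0.41]}}

```text
time_s: 6.32
eef_pos: [0.6076, 0.1153, 0.1404]
eef_rot: [0.0, 0.764, 0.645, 0.001]
wrist_force: [0.7, -0.3, -1.0]
opening: 0.27
grasp_force: 42.4
```

{"op": "move_arm", "data": {"plan": [0,0,0,0,0,0,0,0,0,0,0,0,0,0,0,0,0,0]}}

```text
time_s: 6.7
eef_pos: [0.6072, 0.1118, 0.1407]
eef_rot: [0.0, 0.765, 0.644, 0.0]
wrist_force: [0.5, -0.5, -0.2]
opening: 0.266
grasp_force: 42.4
```

Run:
```python
from h import *
c=cam('wrist','wh1');s=cam('scene','sh1');cam('top','th1');o=ctrl.get_obs(); print(o['time_s'],o['eef_pos'],o['eef_rot'],o['wrist_force'],o['opening']*85.4,o['grasp_force'])
f=lambda n,u,v,w,h:cv2.resize(cv2.imread(f'pics/{n}.png')[v:v+h,u:u+w],(400,300),interpolation=cv2.INTER_CUBIC)
cv2.imwrite('pics/m6.png',np.vstack([np.hstack([f('wh1',0,0,560,420),f('sh1',240,150,120,90)]),np.hstack([f('wh1',180,170,200,150),f('th1',240,165,100,75)])]))
```

```text
6.85 [0.60722344 0.1123173  0.14074229] [2.35084638e-04 7.64989280e-01 6.44042931e-01 2.21516522e-04] [-0.27956249  0.15027072 -0.55244754] 22.860456783749125 42.40493595600128
```

View pics/m6.png

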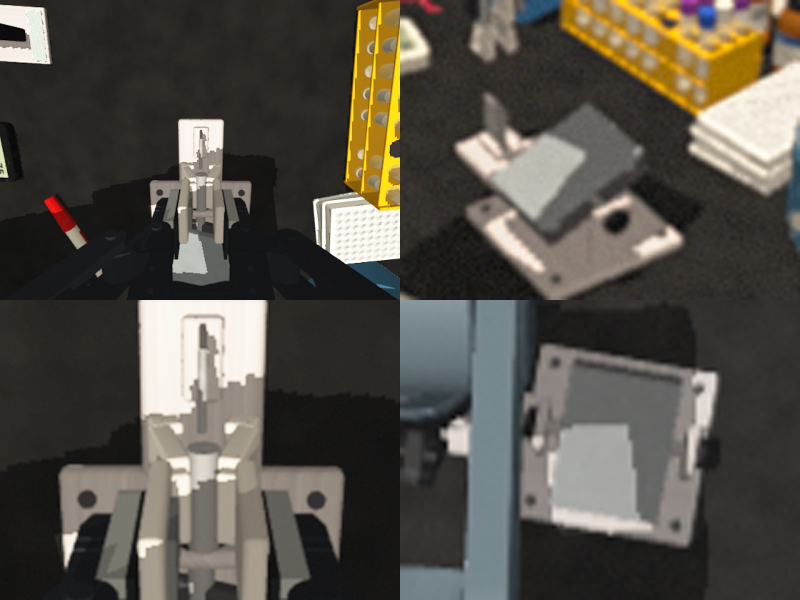

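Run:
```python
from h import *
from fit import f
np.set_printoptions(precision=4,suppress=True)
c=load('wh1');o=ctrl.get_obs();Rt=R.from_quat(o['eef_rot'][[1,2,3,0]]).as_matrix();p=o['eef_pos']
Rz=R.from_euler('z',f.x[2]); st=lambda q:Rz.apply(q)+[*f.x[:2],0]
P=lambda q:(proj(c,q)-[180,170])*2+[0,300]
for y,z in [(.127,.056),(.127,.017),(.097,.056),(.112,.056)]: print(y,z,P(st([0,y,z])))
for q in [(.06,.062,.01),(-.06,.062,.01)]: print('base',P(st(q)))
g=lambda x,y:(c,180+x/2,170+(y-300)/2)
print('arm',[atz(*g(*a),.01) for a in [(139,385),(266,385)]], 'base', [atz(*g(*a),.01) for a in [(62,466),(343,466)]])
print('pin',Rt.T@(atz(*g(203,445),p[2]-.004)-p)*1e3,'yaw tool y',np.arctan2(Rt[1,1],Rt[0,1]))
cv2.imwrite('pics/z.png',cv2.resize(cv2.imread('pics/wh1.png')[170:245,240:340],(800,600),interpolation=cv2.INTER_CUBIC))
```

```text
0.127 0.056 [202.4353 349.747 ]
0.127 0.017 [202.3066 323.501 ]
0.097 0.056 [202.3563 435.1988]
0.112 0.056 [202.395  393.2906]
base [346.4099 472.9566]
base [ 57.8513 472.8523]
arm [array([0.5804, 0.1068, 0.01  ]), array([0.6304, 0.0982, 0.01  ])] base [array([0.542 , 0.0777, 0.01  ]), array([0.6568, 0.0579, 0.01  ])]
pin [16.2634 -0.22    4.0004] yaw tool y -0.17125317971186618
```

View pics/z.png

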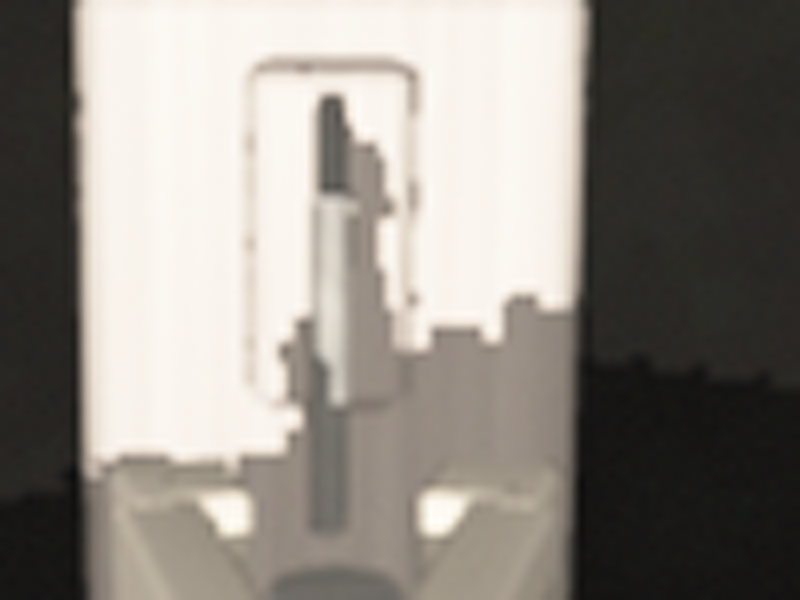

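{"op": "move_arm", "data": {"plan": [0.0,0.03,-0.4,0,0,0,0.0,0.03,-0.75,0,0,0,0.0,0.03,-0.95,0,0,0,0.0,0.03,-1.1,0,0,0,0.0,0.03,-1.25,0,0,0,0.0,0.03,-1.35,0,0,0,0.0,0.03,-1.41,0,0,0,0.0,0.03,-1.41,0,0,0,0.0,0.03,-1.41,0,0,0]}}

```text
time_s: 7.98
eef_pos: [0.6073, 0.1147, 0.0701]
eef_rot: [0.0, 0.765, 0.645, 0.0]
wrist_force: [0.1, 0.5, -1.3]
opening: 0.265
grasp_force: 42.4
```

Run:
```python
from h import *
c=cam('wrist','wh2');s=cam('scene','sh2');o=ctrl.get_obs(); print(o['time_s'],o['eef_pos'],o['wrist_force'],o['torque'],o['opening']*85.4)
f=lambda n,u,v,w,h:cv2.resize(cv2.imread(f'pics/{n}.png')[v:v+h,u:u+w],(400,300),interpolation=cv2.INTER_CUBIC)
cv2.imwrite('pics/m7.png',np.hstack([f('wh2',200,140,160,120),f('sh2',220,150,120,90)]))
```

```text
8.075 [0.60727519 0.11477125 0.07014728] [ 0.69094827  0.96065996 -0.75115973] [-0.00853965  0.0029378  -0.05168367] 22.894402970619414
```

View pics/m7.png

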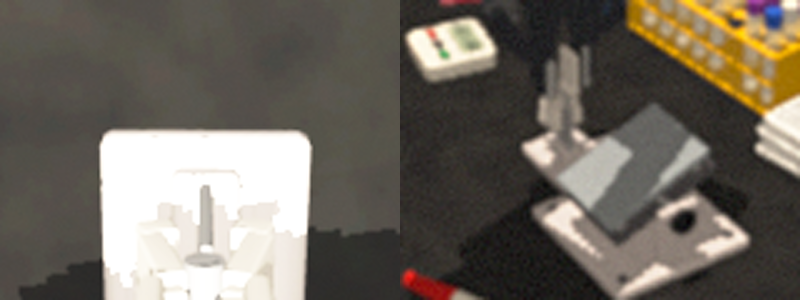

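{"op": "move_arm", "data": {"plan": [0,0,0,0,0,0,0,0,0,0,0,0,0,0,0,0,0,0,0,0,0,0,0,0,0,0,0,0,0,0,0,0,0,0,0,0], "grip": 66}}

```text
time_s: 8.82
eef_pos: [0.607, 0.1147, 0.0698]
eef_rot: [-0.0, 0.765, 0.645, -0.0]
wrist_force: [0.4, -0.1, -0.4]
opening: 0.772
grasp_force: 0.0
```

{"op": "move_arm", "data": {"plan": [0,0,0.2,0,0,0,0,0,0.8,0,0,0,0,0,1.7,0,0,0,0,0,2.6,0,0,0,0,0,2.8,0,0,0,0,0,2.8,0,0,0]}}

```text
time_s: 9.57
eef_pos: [0.6074, 0.1148, 0.2108]
eef_rot: [0.001, 0.765, 0.645, 0.001]
wrist_force: [-0.0, -0.2, -0.3]
opening: 0.775
grasp_force: 0.0
```

Run:
```python
from h import *
from fit import f
np.set_printoptions(precision=4,suppress=True)
c=cam('wrist','wr1');o=ctrl.get_obs(); print(o['time_s'],o['eef_pos'],o['wrist_force'],o['opening']*85.4)
Rz=R.from_euler('z',f.x[2]); st=lambda q:Rz.apply(q)+[*f.x[:2],0]
g=cv2.cvtColor(c['pixels'],cv2.COLOR_RGB2GRAY)
# predicted seated clip: pin 65mm, jaw=.13 => lever tops half outer ~ 21-35*tan(.065)
for sx in (-1,1):
  for y in (.101,.123): print('lever top',sx,y,proj(c,st([sx*.0187,y,.100])))
print('pin',proj(c,st([0,.112,.065])))
a,b=proj(c,st([0,.112,.100])),proj(c,st([0,.112,.065]))
r=int(a[1]);u=int(a[0])
for rr in range(r-30,r+31,6): print(rr,g[rr,u-60:u+61:3])
```

```text
9.625 [0.6065 0.1148 0.2092] [ 0.0598 -0.2998  0.4838] 65.9492330883856
lever top -1 0.101 [256.3927 223.5356]
lever top -1 0.123 [255.8327 195.0556]
lever top 1 0.101 [306.3806 223.6145]
lever top 1 0.123 [307.1018 195.1471]
pin [281.3017 197.1721]
179 [ 38  36  38  40  40  40  41  39  38  38  40  40 229 245 247 246 225 151
 138 141 112 131 151 147 127 185 248 245 221  41  42  43  43  41  40  39
  38  39  39  41  40]
185 [ 37  36  38  40  38  39  39  38  37  39  36  39 228 244 152 154 132 220
 215 204 212 169 221 172 162 143 148 140 166  37  41  40  42  41  40  38
  38  40  41  40  39]
191 [ 37  36  34  36  36  36  39  35  36  36  38  56 146 156 134 109  72 251
 216 203 211 149 251 234 149 160 153 136 123  20  40  39  39  42  40  40
  40  38  39  38  41]
197 [ 40  38  35  37  37  37  38  39  38  38  37 212 251 165 178  70  69 231
 231 205 211 148 251 232 149 150 248 248 108  30  39  39  40  40  39  39
  40  39  40  39  40]
203 [ 38  39  37  36  35  37  37  35  37  37  36 213 251 174 177  68  71 250
 216 205 210 151 251 210 148 150 249 247 106  34  39  39  38  39  38  39
  39  40  40
[... 341 characters left out ...]
 22  21  20]
221 [ 38  38  38  35  39  40  39  41  40  21  20  20 157 136 138 139 136 136
 139 138 140 138 143 138 141 139 179 150  85  19  20  18  21  21  21  20
  21  21  20  21  21]
227 [ 38  49  71  67  60  53  53  61  58  44  42  42 105 136 139 138 136 138
 138 138 141 137 142 137 139 141 141 134  81  28  20  20  21  20  20  21
  20  21  21  20  18]
233 [ 21 136 142 137 144 142 144 143 143 147 139 136 135 136 141 138 139 136
 143 138 140 138 140 137 140 140 140 136 138 139 139 138 135 142 140 136
 140 140 139 106  21]
239 [ 20 133 142 115  50  59 144 144 142 146 139 137 136 138 143 103 106 103
 103 107 106 103 103 105 107 119 137 139 141 140 140 139 135 145 134  58
  61 139 139  92  20]
```

{"op": "move_arm", "data": {"plan": [-0.3,0.25,0,0,0,0.15,-0.7,0.6,0,0,0,0.3,-1.1,0.9,0,0,0,0.46,-1.5,1.25,-0.1,0,0,0.62,-1.9,1.6,-0.3,0,0,0.78,-2.3,1.9,-0.6,0,0,0.94,-2.7,2.2,-0.9,0,0,1.1,-3.1,2.5,-1.3,0,0,1.26,-3.39,2.8,-1.6,0,0,1.41,-3.39,2.8,-1.79,0,0,1.51], "grip": 50}}

```text
time_s: 10.88
eef_pos: [0.4343, 0.255, 0.1173]
eef_rot: [-0.003, 0.112, 0.994, -0.001]
wrist_force: [0.6, 0.2, 0.7]
opening: 0.584
grasp_force: 0.0
```

Run:
```python
from h import *
np.set_printoptions(precision=4,suppress=True)
c=cam('wrist','wl1');o=ctrl.get_obs(); p=o['eef_pos'];Rt=R.from_quat(o['eef_rot'][[1,2,3,0]]).as_matrix()
print(o['time_s'],p,'ty',np.arctan2(Rt[1,1],Rt[0,1]),o['opening']*85.4,o['q'])
# predicted slide
Rz=R.from_euler('z',-.235); sl=lambda q:Rz.apply(q)+[.438,.255,0]
P=lambda q:proj(c,sl(q)).round(1)
print('plate',[P((a*.038,b*.026,.005)) for a,b in [(-1,-1),(-1,1),(1,-1),(1,1)]]); print('fin',[P((a*.018,b*.006,.042)) for a,b in [(-1,-1),(-1,1),(1,-1),(1,1)]])
g=cv2.cvtColor(c['pixels'],cv2.COLOR_RGB2GRAY)
ua,va=P((0,0,.042)).astype(int)
for v in range(va-110,va+60,8): print(v,''.join('%4d'%k for k in g[v,ua-84:ua+85:6]))
```

```text
10.925 [0.4343 0.2545 0.1164] ty 1.3484517139377241 50.27230055729184 [ 0.2938  0.1656  1.8776  0.      1.1049 -1.0547]
plate [array([248.3, 164.3]), array([321.1, 165.1]), array([250. , 261.4]), array([316.8, 262.1])]
fin [array([275.2, 205.9]), array([294.2, 206.1]), array([274.9, 258. ]), array([293. , 258.2])]
122   48  46  46  49  53  52  52  53  53  52  50  50  52  50  52  50  49  51  50  50  52  53  51  50  47  47  48  48  49
130   46  43  42  47  51  53  53  52  52  53  52  50  49  50  49  48  50  49  48  49  49  51  49  49  48  48  49  49  51
138   47  42  44  46  50  51  51  50  50  50  50  50  47  47  47  48  47  48  48  49  49  49  49  48  47  48  48  47  47
146   46  47  45  46  47  50  50  49  46  47  48  46  47  50  48  47  48  49  51  50  49  49  50  49  46  46  44  44  47
154   48  47  48  48  48  50  47  47  44  45  47  49  48  49  52  49  50  51  50  51  52  51  48  48  46  44  45  45  47
162   28  53  49  51  51  46  46  45  46  47  45  46  49  51  53  52  50  52  52  51  50  48  49  46  45  43  44  45  45
170   28  31  51  47  46  48  47  46 200 250 251 251 251 2
[... 1177 characters left out ...]
 25  25  26  26 248 248 248 249  21  24  22 249 249 249 167  48  48  48  48  52  51  51  49  45
258   26  27  28  29  28  26  26  24  26 235 235 238 241 241 252 241 254 250 251 238  51  48  46  46  45  46  45  43  42
266   29  26  27  28  28  27  27  25  25  24  26  27  27  49  51  52  51  51  50  50  50  48  46  46  46  46  46  45  43
274   28 116 115  22  29  27  27  23  25  27  26  28  28  50  50  49  50  49  50  51  50  50  48  46  24 133 133  44  44
282  111 116  77  20  24  27  26  24  25  24  25  27  26  37  52  53  52  49  48  51  51  53  49  41  18  74 133 132  29
290  115 115  22  19  23  26  26  28  27  27  26  45  49  50  51  50  51  53  55  53  51  52  53  39  21  25 132 129  29
```

{"op": "move_arm", "data": {"plan": [0,0,-0.6,0,0,0,0,0,-1.2,0,0,0,0,0,-1.7,0,0,0,0,0,-2.0,0,0,0,0,0,-2.15,0,0,0,0,0,-2.2,0,0,0,0,0,-2.2,0,0,0]}}

```text
time_s: 11.8
eef_pos: [0.438, 0.2549, 0.0108]
eef_rot: [0.0, 0.115, 0.993, 0.0]
wrist_force: [0.5, -0.2, 0.2]
opening: 0.583
grasp_force: 0.0
```

{"op": "move_arm", "data": {"plan": [0,0,0,0,0,0,0,0,0,0,0,0,0,0,0,0,0,0,0,0,0,0,0,0,0,0,0,0,0,0,0,0,0,0,0,0], "grip": 5}}

```text
time_s: 12.55
eef_pos: [0.4381, 0.255, 0.0109]
eef_rot: [0.001, 0.115, 0.993, 0.0]
wrist_force: [-0.6, -0.2, 6.8]
opening: 0.131
grasp_force: 59.4
```

Run:
```python
from h import *
from fit import f
np.set_printoptions(precision=4,suppress=True)
o=ctrl.get_obs(); p=o['eef_pos'];Rt=R.from_quat(o['eef_rot'][[1,2,3,0]]).as_matrix()
print(o['time_s'],p,'ty',np.arctan2(Rt[1,1],Rt[0,1]),o['opening']*85.4,o['wrist_force'],o['grasp_force'])
u=Rt.T@(np.array([.438,.255,0])-p);print('under in tool',u)
x,y,yaw,t,fx,fz=f.x
Rs=R.from_euler('z',yaw)*R.from_euler('y',-t); face=R.from_euler('z',yaw).apply([fx,0,fz])+[x,y,0]
# target tool attitude: tool z=-n, tool y=face y
n=Rs.as_matrix()[:,2]; Y=Rs.as_matrix()[:,1]; Rg=np.column_stack([np.cross(Y,-n),Y,-n])
rv=R.from_matrix(Rg@Rt.T).as_rotvec(); print('face',face,'n',n,'rotvec from now',rv)
for h in (.03,.004,0,-.004): 
    tg=face+n*h-Rg@u; print(h,tg,(tg-p)/.05)
```

```text
12.55 [0.4381 0.255  0.0109] ty 1.340052983486588 11.204216878174181 [-0.5609 -0.1741  6.7734] 59.3993479013443
under in tool [0.0001 0.     0.0109]
face [0.5824 0.0047 0.0651] n [-0.3481  0.0605  0.9355] rotvec from now [-0.0726 -0.3528  0.058 ]
0.03 [0.5682 0.0071 0.1034] [ 2.6021 -4.957   1.8501]
0.004 [0.5773 0.0055 0.0791] [ 2.7832 -4.9885  1.3636]
0 [0.5787 0.0053 0.0754] [ 2.811  -4.9933  1.2888]
-0.004 [0.58   0.0051 0.0716] [ 2.8389 -4.9981  1.214 ]
```

```bash
cat > edge.py <<'E'
from fit import *
from scipy.ndimage import map_coordinates, gaussian_filter
names=['top0','scene0','sh1','sh2','wt1']
V=[(n,load(n)) for n in names]; G={n:gaussian_filter(cv2.cvtColor(c['pixels'],cv2.COLOR_RGB2GRAY).astype(float),.7) for n,c in V}
x,y,yaw,t,fx,fz=f.x; p0=np.r_[R.from_euler('z',yaw).apply([fx,0,fz])+[x,y,0],yaw,t]
E=[((sx*.048,-.036),(sx*.048,.036)) for sx in (-1,1)]+[((-.048,sy*.036),(.048,sy*.036)) for sy in (-1,1)]
def pw(p,q): return (R.from_euler('z',p[3])*R.from_euler('y',-p[4])).apply(np.c_[q,np.zeros(len(q))])+p[:3]
prj=lambda c,Q:np.array([proj(c,q) for q in Q])
def gather(p,w):
    out=[]
    for i,(n,c) in enumerate(V):
        for j,(a,b) in enumerate(E):
            s=np.linspace(.08,.92,30)[:,None]; q=np.array(a)*(1-s)+np.array(b)*s
            u=prj(c,pw(p,q)); d=u[-1]-u[0]; nn=np.array([-d[1],d[0]])/np.linalg.norm(d)
            k=np.arange(-w,w+.01,.25); S=u[:,None]+k[None,:,None]*nn
            I=map_coordinates(G[n],[S[...,1],S[...,0]],order=1); g=np.abs(np.gradient(I,axis=1)/.25)
            m=g.argmax(1); ok=(g.max(1)>6)&(m>0)&(m<len(k)-1)
            off=k[m]
            out.append((i,j,q[ok],u[ok]+off[ok,None]*nn,nn))
    return out
def run(p,w,off):
    D=gather(p,w)
    def r(z):
        e=[]
        for i,j,q,m,nn in D:
            if len(q)<8: continue
            e+=list(((prj(V[i][1],pw(z,q))+z[5+2*i:7+2*i]-m)@nn))
        return np.r_[e,z[5:]*3*off]
    s=least_squares(r,np.r_[p[:5],np.zeros(2*len(V))],loss='soft_l1',f_scale=.4,x_scale=np.r_[.01,.01,.01,.1,.1,np.ones(2*len(V))])
    st=[(V[i][0],j,len(q),*( [round(float(np.median((prj(V[i][1],pw(s.x,q))+s.x[5+2*i:7+2*i]-m)@nn)),2)] if len(q) else [])) for i,j,q,m,nn in D]
    return s,st
if __name__=='__main__':
    p=p0
    for w in (4,3,2.5,2,2): s,st=run(p,w,1); p=s.x[:5]
    print(p0,p,s.cost,s.x[5:]); print(st)
    J=s.jac; print('sd tilt',np.sqrt(np.linalg.inv(J.T@J)[4,4])*.5)
E
python3 edge.py
```

```text
[ 0.5824  0.0047  0.0651 -0.172   0.3611] [ 0.5804  0.0053  0.0708 -0.1712  0.4055] 45.5948298398428 [-0.8786 -0.2403  0.0585 -0.0851  0.2814  0.0205  0.1562  0.1131  0.0147
 -1.1025]
[('top0', 0, 30, -0.12), ('top0', 1, 0), ('top0', 2, 25, 0.1), ('top0', 3, 27, 0.1), ('scene0', 0, 23, -0.15), ('scene0', 1, 30, -0.15), ('scene0', 2, 30, -0.21), ('scene0', 3, 20, 0.27), ('sh1', 0, 25, -0.08), ('sh1', 1, 30, 0.03), ('sh1', 2, 15, -1.24), ('sh1', 3, 23, 0.25), ('sh2', 0, 15, 0.52), ('sh2', 1, 30, -0.12), ('sh2', 2, 27, -0.5), ('sh2', 3, 27, 0.26), ('wt1', 0, 30, 0.07), ('wt1', 1, 30, 0.0), ('wt1', 2, 19, 0.12), ('wt1', 3, 26, -0.11)]
sd tilt 0.005748662770914398
```

Run:
```python
import edge
from edge import *
full=list(edge.V)
for drop in ['top0','scene0','wt1','scenes']:
    edge.V[:]=[v for v in full if v[0]!=drop and not (drop=='scenes' and v[0][0]=='s')]
    for st in (p0,np.r_[.5804,.0053,.0708,-.1712,.4055]):
        p=st
        for w in (4,3,2.5,2,2): s,_=run(p,w,1); p=s.x[:5]
        print(drop,p)
```

```text
top0 [ 0.5802  0.0052  0.071  -0.1724  0.4068]
top0 [ 0.5801  0.0052  0.0709 -0.1726  0.4071]
scene0 [ 0.5796  0.0059  0.0711 -0.1778  0.4046]
scene0 [ 0.5796  0.0058  0.0709 -0.1765  0.4018]
wt1 [ 0.5484 -0.0268  0.104  -0.1619  0.3675]
wt1 [ 0.5659 -0.011   0.0869 -0.143   0.3592]
scenes [ 0.5778  0.0093  0.078  -0.1722  0.4779]
scenes [ 0.5781  0.0091  0.077  -0.1732  0.4692]
```

{"op": "move_arm", "data": {"plan": [0,0,0.6,0,0,0,0,0,1.6,0,0,0,0.3,-0.2,2.6,0,0,0,1.1,-0.65,3.5,0,0,0,2.0,-1.2,3.8,0,0,0,2.9,-1.7,3.8,0,0,0,3.5,-2.05,3.8,0,0,0,3.64,-2.1,3.8,0,0,0,3.64,-2.1,3.8,0,0,0]}}

```text
time_s: 13.68
eef_pos: [0.6189, 0.1499, 0.1994]
eef_rot: [-0.001, 0.115, 0.993, -0.0]
wrist_force: [-1.2, -0.6, 0.3]
opening: 0.131
grasp_force: 58.6
```

Run:
```python
from h import *
cam('wrist','we1');cam('scene','se1');o=ctrl.get_obs(); print(o['time_s'],o['eef_pos'],o['eef_rot'],o['opening']*85.4,o['wrist_force'],o['grasp_force'],o['q'])
```

```text
13.775 [0.61836328 0.15054961 0.19984076] [-7.03197884e-04  1.14722532e-01  9.93397325e-01  1.34759637e-05] 11.03331923752171 [-1.26309853 -0.59101014 -1.09356813] 58.625489473342896 [ 5.25156378e-02  3.42805999e-01  1.47219824e+00  2.68923567e-04
  1.32797064e+00 -1.28839411e+00]
```

{"op": "move_arm", "data": {"plan": [0,-1,0,0,0,0,0,-2,0,0,0,0,0,-3,0,0,0,0,0,-4,0,0,0,0,0,-4.8,0,0,0,0,0,-5.4,0,0,0,0,0,-5.4,0,0,0,0,0,-5.4,0,0,0,0]}}

```text
time_s: 14.78
eef_pos: [0.6192, -0.1188, 0.2004]
eef_rot: [-0.0, 0.115, 0.993, 0.0]
wrist_force: [-0.3, 0.6, -1.5]
opening: 0.129
grasp_force: 58.8
```

Run:
```python
from h import *
cam('wrist','we2');cam('scene','se2');o=ctrl.get_obs(); print(o['time_s'],o['eef_pos'],o['wrist_force'],o['q'])
import edge
from edge import *
print([ [prj(load(n),pw(np.r_[.5804,.0053,.0708,-.1712,.4055],np.array([[-.048,-.036],[.048,.036]]))).round() ] for n in ('we1','we2')])
for use in (['we1','we2'],['we1','we2','wt1'],['we1','we2','wt1','scene0','sh1','sh2','top0']):
    edge.V[:]=[(n,load(n)) for n in use]
    for n,c in edge.V: G[n]=gaussian_filter(cv2.cvtColor(c['pixels'],cv2.COLOR_RGB2GRAY).astype(float),.7)
    for p in (p0,np.r_[.5804,.0053,.0708,-.1712,.4055]):
        for w in (5,4,3,2.5,2): s,st=run(p,w,1); p=s.x[:5]
        print(use,p,s.x[5:].round(2),st if len(use)<3 else '')
```

```text
14.875 [ 0.61940689 -0.1185176   0.20036609] [ 0.17277131 -0.42435967 -0.06828012] [-3.77111292e-01  3.29179779e-01  1.48884181e+00  3.18404434e-04
  1.32377227e+00 -1.71902894e+00]
[[array([[ 47., 142.],
       [138., 258.]])], [array([[381.,  58.],
       [492., 179.]])]]
['we1', 'we2'] [ 0.5799  0.0061  0.0691 -0.1802  0.3804] [-0.78  0.16  0.39 -0.14] [('we1', 0, 25, 0.12), ('we1', 1, 30, -0.18), ('we1', 2, 29, 0.0), ('we1', 3, 30, -0.2), ('we2', 0, 30, -0.07), ('we2', 1, 30, 0.11), ('we2', 2, 29, 0.15), ('we2', 3, 28, -0.38)]
['we1', 'we2'] [ 0.5799  0.006   0.0693 -0.1803  0.3812] [-0.73  0.16  0.37 -0.14] [('we1', 0, 25, 0.11), ('we1', 1, 30, -0.15), ('we1', 2, 29, -0.08), ('we1', 3, 30, -0.08), ('we2', 0, 30, -0.11), ('we2', 1, 30, 0.12), ('we2', 2, 29, 0.16), ('we2', 3, 28, -0.3)]
['we1', 'we2', 'wt1'] [ 0.5798  0.0058  0.0694 -0.1803  0.3817] [-0.26  0.1   0.65 -0.14 -0.02  0.04] 
['we1', 'we2', 'wt1'] [ 0.5798  0.0058  0.0695 -0.1804  0.3823] [-0.24  0.1   0.58 -0.12 -0.03  0.02] 
['we1', 'we2', 'wt1', 'scene0', 'sh1', 'sh2', 'top0'] [ 0.5798  0.0058  0.0698 -0.1779  0.3885] [-0.08 -0.01  0.39 -0.21 -0.09 -0.03  0.31 -0.39  0.5  -0.37  0.14 -0.07
 -0.59 -0.58] 
['we1', 'we2', 'wt1', 'scene0', 'sh1', 'sh2', 'top0'] [ 0.5798  0.0059  0.0698 -0.1778  0.3888] [-0.09 -0.    0.35 -0.21 -0.07 -0.04  0.33 -0.39  0.51 -0.34  0.15 -0.06
 -0.6  -0.56]
```

```bash
cat > tgt.py <<'E'
from h import *
np.set_printoptions(precision=4,suppress=True)
face=np.array([.5798,.0059,.0696]);yaw=-.178
def go(t=.383,hs=(.03,.004,0,-.004)):
    o=ctrl.get_obs(); p=o['eef_pos'];Rt=R.from_quat(o['eef_rot'][[1,2,3,0]]).as_matrix()
    Rs=(R.from_euler('z',yaw)*R.from_euler('y',-t)).as_matrix(); n=Rs[:,2];Y=Rs[:,1];Rg=np.column_stack([np.cross(Y,-n),Y,-n])
    u=np.array([0,0,.0109])
    print('t',o['time_s'],'p',p,'open',o['opening']*85.4,'grip',o['grasp_force'])
    print('F.n',o['wrist_force']@n,'F',o['wrist_force'],'torque face axes',Rs.T@o['torque'],'n',n)
    e=(R.from_matrix(Rg@Rt.T)).as_rotvec();print('rotvec to go',e,'in face axes',Rs.T@e)
    print('height now',(p+Rt@u-face)@n,'inplane',Rs.T@(p+Rt@u-face))
    for h in hs: print(h,(face+n*h-Rg@u-p)/.05)
if __name__=='__main__':
    go()
E
python3 tgt.py
```

```text
t 14.875 p [ 0.6194 -0.1185  0.2004] open 11.02527181308592 grip 58.822887539863586
F.n -0.15495773332927704 F [ 0.1728 -0.4244 -0.0683] torque face axes [ 0.0077  0.0714 -0.015 ] n [-0.3678  0.0662  0.9275]
rotvec to go [-0.0778 -0.3752  0.0503] in face axes [ 0.0094 -0.3831  0.0504]
height now 0.08838209209630726 inplane [ 0.1014 -0.1154  0.0884]
0.03 [-1.093   2.5425 -1.8566]
0.004 [-0.9017  2.5081 -2.3389]
0 [-0.8723  2.5028 -2.4131]
-0.004 [-0.8429  2.4975 -2.4873]
```

{"op": "move_arm", "data": {"plan": [-0.3,0.6,0,0,-0.05,0,-0.6,1.3,0,-0.02,-0.12,0.01,-0.9,2.0,-0.1,-0.04,-0.2,0.03,-1.1,2.5,-0.4,-0.06,-0.3,0.04,-1.1,2.55,-0.8,-0.078,-0.375,0.05,-1.1,2.55,-1.3,-0.078,-0.375,0.05,-1.1,2.55,-1.7,-0.078,-0.375,0.05,-1.1,2.55,-1.86,-0.078,-0.375,0.05,-1.1,2.55,-1.86,-0.078,-0.375,0.05]}}

```text
time_s: 16.0
eef_pos: [0.5643, 0.008, 0.1071]
eef_rot: [0.189, 0.088, 0.978, -0.017]
wrist_force: [0.0, -0.2, -0.4]
opening: 0.127
grasp_force: 58.8
```

{"op": "move_arm", "data": {"plan": [0,0,0,0,0,0,0,0,0,0,0,0,0,0,0,0,0,0]}}

```text
time_s: 16.38
eef_pos: [0.5649, 0.0072, 0.1079]
eef_rot: [0.19, 0.088, 0.978, -0.017]
wrist_force: [0.9, 0.6, -0.6]
opening: 0.126
grasp_force: 58.8
```

```bash
python3 tgt.py
python3 - <<'E'
from h import *
cam('scene','sp1');cam('top','tp1');cam('wrist','wp1')
E
```

```text
t 16.375 p [0.5649 0.0072 0.1079] open 10.800057821008501 grip 58.771381974220276
F.n -0.86273257883101 F [ 0.8783  0.6125 -0.6255] torque face axes [-0.0378  0.2243  0.0079] n [-0.3678  0.0662  0.9275]
rotvec to go [0.     0.001  0.0022] in face axes [0.0007 0.0009 0.0021]
height now 0.030188841886047625 inplane [ 0.0005 -0.0014  0.0302]
0.03 [-0.0026  0.0288 -0.0072]
0.004 [ 0.1887 -0.0056 -0.4895]
0 [ 0.2181 -0.0109 -0.5637]
-0.004 [ 0.2475 -0.0162 -0.6379]
```

{"op": "move_arm", "data": {"plan": [0.07,0.02,-0.2,0,0,0,0.14,0.015,-0.38,0,0,0,0.17,0.015,-0.45,0,0,0,0.18,0.015,-0.47,0,0,0,0.18,0.015,-0.47,0,0,0,0.18,0.015,-0.47,0,0,0]}}

```text
time_s: 17.27
eef_pos: [0.5737, 0.008, 0.0841]
eef_rot: [0.19, 0.088, 0.978, -0.017]
wrist_force: [-0.5, 0.4, 0.0]
opening: 0.124
grasp_force: 58.8
```

```bash
python3 tgt.py
```

```text
t 17.275 p [0.5737 0.008  0.0841] open 10.583023736234038 grip 58.77096176147461
F.n 0.21581940574316383 F [-0.4663  0.3974  0.0194] torque face axes [ 0.0053  0.2206 -0.042 ] n [-0.3678  0.0662  0.9275]
rotvec to go [-0.0001  0.0005  0.0021] in face axes [0.0007 0.0005 0.002 ]
height now 0.004906773469918041 inplane [-0.0005  0.001   0.0049]
0.03 [-0.1789  0.0123  0.4693]
0.004 [ 0.0124 -0.0221 -0.0131]
0 [ 0.0418 -0.0274 -0.0873]
-0.004 [ 0.0712 -0.0327 -0.1615]
```

{"op": "move_arm", "data": {"plan": [0.015,0,-0.037,0,0,0,0.03,-0.005,-0.074,0,0,0,0.03,-0.005,-0.074,0,0,0,0.03,-0.005,-0.074,0,0,0]}}

```text
time_s: 17.77
eef_pos: [0.5751, 0.0077, 0.0802]
eef_rot: [0.19, 0.088, 0.978, -0.017]
wrist_force: [1.2, -0.9, -0.8]
opening: 0.131
grasp_force: 58.9
```

```bash
python3 tgt.py
```

```text
t 17.775 p [0.5751 0.0077 0.0802] open 11.181820126198769 grip 58.94638001918793
F.n -1.2701176254906341 F [ 1.2169 -0.8526 -0.826 ] torque face axes [0.0445 0.2245 0.008 ] n [-0.3678  0.0662  0.9275]
rotvec to go [-0.0001  0.0002  0.0022] in face axes [0.0007 0.0001 0.0021]
height now 0.0007485147144491015 inplane [-0.0006  0.001   0.0007]
0.03 [-0.2069  0.0177  0.5474]
0.004 [-0.0157 -0.0167  0.0651]
0 [ 0.0137 -0.022  -0.0091]
-0.004 [ 0.0432 -0.0273 -0.0833]
```

{"op": "move_arm", "data": {"plan": [0.007,-0.001,-0.019,0,0,0,0.015,-0.003,-0.037,0,0,0,0.015,-0.003,-0.037,0,0,0]}}

```text
time_s: 18.15
eef_pos: [0.5758, 0.0076, 0.0783]
eef_rot: [0.19, 0.088, 0.978, -0.017]
wrist_force: [-2.5, -0.4, 2.2]
opening: 0.128
grasp_force: 59.3
```

```bash
python3 tgt.py | sed -n 1,4p
```

```text
t 18.15 p [0.5758 0.0076 0.0783] open 10.949200030404704 grip 59.34482932090759
F.n 2.9437949082178974 F [-2.4789 -0.3795  2.2179] torque face axes [0.0207 0.4237 0.0055] n [-0.3678  0.0662  0.9275]
rotvec to go [-0.0001  0.0001  0.0022] in face axes [0.0007 0.0001 0.0021]
height now -0.0012391849794070218 inplane [-0.0006  0.001  -0.0012]
```

{"op": "move_arm", "data": {"plan": [0.007,-0.001,-0.019,0,0,0,0.007,-0.001,-0.019,0,0,0]}}

```text
time_s: 18.4
eef_pos: [0.5762, 0.0076, 0.0774]
eef_rot: [0.19, 0.088, 0.978, -0.017]
wrist_force: [-2.8, 0.1, 2.8]
opening: 0.129
grasp_force: 59.6
```

```bash
python3 tgt.py | sed -n 1,4p
```

```text
t 18.4 p [0.5762 0.0076 0.0774] open 11.048123831516632 grip 59.56913352012634
F.n 3.6615369347807403 F [-2.8439  0.0581  2.8157] torque face axes [-0.0349  0.3685  0.0313] n [-0.3678  0.0662  0.9275]
rotvec to go [-0.0001  0.0001  0.0021] in face axes [0.0007 0.0001 0.002 ]
height now -0.0022592288565833423 inplane [-0.0006  0.001  -0.0023]
```

```bash
cat > avg.py <<'E'
from tgt import *
Rs=(R.from_euler('z',yaw)*R.from_euler('y',-.383)).as_matrix()
F=[];T=[]
for i in range(8):
    ctrl.camera('wrist');o=ctrl.get_obs();F.append(Rs.T@o['wrist_force']);T.append(Rs.T@o['torque'])
F,T=np.array(F),np.array(T);print('F face',F.mean(0),'sd',F.std(0)/2.8,'T',T.mean(0),'sd',T.std(0)/2.8)
go(hs=())
E
python3 avg.py
```

```text
F face [-0.6372 -0.5661  3.924 ] sd [0.1658 0.159  0.1865] T [-0.0168  0.365   0.0035] sd [0.0064 0.0088 0.0116]
t 18.8 p [0.5762 0.0076 0.0774] open 11.3991164134007 grip 59.582160115242004
F.n 4.079736080935143 F [-2.0292  0.178   3.5811] torque face axes [-0.027   0.3278  0.0672] n [-0.3678  0.0662  0.9275]
rotvec to go [-0.      0.0003  0.0021] in face axes [0.0007 0.0002 0.002 ]
height now -0.0022452385835775267 inplane [-0.0006  0.001  -0.0022]
```

{"op": "move_arm", "data": {"plan": [0.007,-0.001,-0.019,0,0,0,0.015,-0.003,-0.037,0,0,0,0.015,-0.003,-0.037,0,0,0]}}

```text
time_s: 19.18
eef_pos: [0.577, 0.0075, 0.0755]
eef_rot: [0.19, 0.088, 0.978, -0.017]
wrist_force: [-3.6, -0.5, 5.2]
opening: 0.134
grasp_force: 59.9
```

```bash
python3 avg.py
```

```text
F face [-1.2922 -0.8659  6.7855] sd [0.1563 0.1202 0.1229] T [-0.0813  0.4529 -0.0034] sd [0.0117 0.0082 0.0126]
t 19.575 p [0.5769 0.0074 0.0756] open 11.206735358584558 grip 59.94810998439789
F.n 6.944839731807696 F [-4.429   0.3247  5.7079] torque face axes [-0.0605  0.4217 -0.0164] n [-0.3678  0.0662  0.9275]
rotvec to go [-0.0001  0.0002  0.0021] in face axes [0.0007 0.0002 0.002 ]
height now -0.00418815206240281 inplane [-0.0006  0.001  -0.0042]
```

{"op": "move_arm", "data": {"plan": [0,0,0,-0.0035,-0.02,0,0,0,0,-0.0035,-0.02,0,0,0,0,-0.0035,-0.02,0]}}

```text
time_s: 19.95
eef_pos: [0.5769, 0.0074, 0.0756]
eef_rot: [0.2, 0.088, 0.976, -0.018]
wrist_force: [-3.3, 0.5, 7.1]
opening: 0.129
grasp_force: 60.1
```

```bash
python3 avg.py
```

```text
F face [-1.0927 -0.6872  7.954 ] sd [0.1565 0.1774 0.1171] T [-0.0964  0.6749 -0.0022] sd [0.0112 0.012  0.011 ]
t 20.35 p [0.5769 0.0074 0.0756] open 11.223704553784735 grip 60.14138460159302
F.n 7.722582165627707 F [-3.9464 -0.1326  6.7704] torque face axes [-0.0977  0.7262 -0.0313] n [-0.3678  0.0662  0.9275]
rotvec to go [0.0034 0.02   0.0021] in face axes [0.0006 0.0203 0.002 ]
height now -0.00413929536282198 inplane [-0.0004  0.001  -0.0041]
```

{"op": "move_arm", "data": {"plan": [0,0,0,0.0035,0.02,0,0,0,0,0.007,0.04,0,0,0,0,0.007,0.04,0]}}

```text
time_s: 20.72
eef_pos: [0.5772, 0.0074, 0.0758]
eef_rot: [0.18, 0.088, 0.98, -0.016]
wrist_force: [-4.7, -0.3, 6.3]
opening: 0.131
grasp_force: 60.1
```

```bash
python3 avg.py
```

```text
F face [-1.4241 -0.7676  7.4641] sd [0.1958 0.1073 0.2461] T [-0.0812  0.1671 -0.0264] sd [0.0105 0.0071 0.0123]
t 21.125 p [0.5772 0.0074 0.0758] open 10.875678557335497 grip 60.09627878665924
F.n 7.606792788099474 F [-4.7406  0.0671  6.3164] torque face axes [-0.12    0.1391  0.0084] n [-0.3678  0.0662  0.9275]
rotvec to go [-0.0034 -0.0191  0.0021] in face axes [ 0.0008 -0.0194  0.002 ]
height now -0.004087717596557148 inplane [-0.0005  0.001  -0.0041]
```

{"op": "move_arm", "data": {"plan": [0,0,0,-0.0034,-0.0195,0,0,0,0,-0.0034,-0.0195,0,0,0,0,-0.0034,-0.0195,0,0,0,0,-0.0034,-0.0195,0]}}

```text
time_s: 21.62
eef_pos: [0.5772, 0.0074, 0.0758]
eef_rot: [0.19, 0.088, 0.978, -0.017]
wrist_force: [-3.7, 1.2, 6.3]
opening: 0.133
grasp_force: 60.0
```

```bash
python3 avg.py
python3 - <<'E'
from h import *
from fit import f
a,b=load('sp1'),cam('scene','sf')
Rz=R.from_euler('z',f.x[2]); st=lambda q:Rz.apply(q)+[*f.x[:2],0]
P=[proj(b,st(q)) for q in [(0,.112,.1),(0,.112,.065),(0,.112,.045)]];print(np.round(P))
u,v=P[1].astype(int)
g=[cv2.cvtColor(c['pixels'],cv2.COLOR_RGB2GRAY).astype(int)[v-24:v+25,u-14:u+15] for c in (load('scene0'),a,b)]
print('clip change since hover',abs(g[2]-g[1]).mean(),'vs empty tab',abs(g[2]-g[0]).mean())
for r in g[2][::4]: print(''.join('%4d'%k for k in r[::2]))
E
```

```text
F face [-0.574  -0.5725  7.2007] sd [0.1903 0.1469 0.1646] T [-0.051   0.3926  0.011 ] sd [0.0088 0.0066 0.0108]
t 22.025 p [0.5771 0.0074 0.0758] open 10.819703054256413 grip 60.028098821640015
F.n 6.63391860316559 F [-3.039  -0.0591  5.9513] torque face axes [-0.0425  0.3994  0.0136] n [-0.3678  0.0662  0.9275]
rotvec to go [-0.0001  0.0001  0.0021] in face axes [0.0007 0.0001 0.002 ]
height now -0.004107147806833186 inplane [-0.0004  0.001  -0.0041]
[[268. 167.]
 [268. 178.]
 [268. 184.]]
clip change since hover 22.408866995073893 vs empty tab 20.919774806474315
  61  63  62  57  61  52  55  57  91 136 109  41  33  27  29
  47  83  93 112 120 132 128 104  73  31  31  30  33  32  36
  34  29  33  27  23  33  39  26  30  27  33  29  35  31  37
  45  30  31  31  32  37  33  35  35  32  34  25  29  33  27
  45  44  34  33  32  32  31  32  41  29  38  26  35  34  26
  50  44  50  42  69  68  64  35  25  25  33  33  36  34  51
  46  47  40  46  52 112 139 176  78  27  39  29  32  36  42
  48  43  43  41  46 116 132 133 114  93  43  27  28  19  24
  47  51  49  48  44  57 112 143 122  99  70  36  26  33  34
  49  43  45  39  66 139 201 113  91 144 225 123  44  53  18
  48  38 178 234 233 234 183 126 120 114 127 148 166  62  27
  46  45  42  92 188 228 233 223 166 136 202 131 126 130  56
  47  50  48  49  46  89 182 230 209 139 185 221 224 222 174
```

Run:
```python
from h import *
from fit import f
b=cam('top','tf');a=load('top0')
Rz=R.from_euler('z',f.x[2]); st=lambda q:Rz.apply(q)+[*f.x[:2],0]
print([proj(b,st(q)).round(1) for q in [(-.019,.112,.1),(.019,.112,.1),(0,.112,.065)]])
u,v=proj(b,st((0,.112,.085))).astype(int)
for c in (a,load('tp1'),b):
    g=cv2.cvtColor(c['pixels'],cv2.COLOR_RGB2GRAY)[v-13:v+14,u-10:u+11]
    print(); [print(''.join('%4d'%k for k in r)) for r in g[::2]]
```

```text
[array([249.8, 197.2]), array([252.5, 182.5]), array([252.2, 191.5])]

  48  49  49  49  50  51  51  50  50  50  48  46  46  47  48  47  49  49  48  49  49
  50  51  51  52  49  47  50  50  48  48  50  47  47  49  50  47  49  46  49  47  49
  50  50  50  50  50  49  50  49  49  49  50  51  51  51  51  50  50  51  51  52  49
  49  49  50  49  50  49  79  69  54  51  51  50  50  50  51  52  51  52  50  51  50
  48  46  49  50  48 156 214 213 210 209 200 195 189 181 174 168 128 103  71  53  47
  47  47  48  48  52 202 214 215 215 216 216 217 217 216 215 215 216 215 214 211 212
  49  48  47  48 118 209 214 195 203 214 214 215 215 214 214 214 215 216 215 216 216
  49  48  49  48 186 202 141 141 163 177 196 198 181 184 195 194 206 198 205 213 214
  49  50  50  72 204 215 203 194 171 168 147 116 118 113 130 162 132 122 120 134 176
  51  50  51 137 215 210 207 193 193 201 216 218 221 221 212 211 200 199 174 213 216
  50  51  49 205 218 219 218 219 218 217 209 208 195 196 202 209 203 199 207 215 216
  48  49  81 208 216 217 216 217 217 218 218 218 219 218 218 218 217 217 217 216 216
  47  48 
[... 1842 characters left out ...]
 138 137 136 135 135
  49  49  49  49 118 191 188 189 196 199 209 217 227 156 122 130 136 137 138 138 194
  50  49  48  49 178 181 180 178 174 181 183 186 183 184 137 133 133 130 132 136 210
  49  50  50  74 204 197 190 187 178 192 184 207 195 169 107 103 125 123 122 136 176
  53  50  51 161 208 214 215 189 173 138 131 107 115 113 119 132 127 126 122 212 217
  52  51  49 203 210 215 221 206 214 210 218 221 197 194 141 134 130 129 133 136 176
  47  46  82 209 216 217 218 217 218 219 219 219 220 219 218 218 217 217 200 199 198
  47  46  72 147 168 177 197 203 207 210 213 216 218 216 217 217 217 217 218 219 219
  48  48  47  47  50  49  49  51  47  57  87 100 132 143 153 163 173 194 200 204 208
```

Numerically, the clip still stands on its tab: the top view near (250,190) shows levers extending beyond the foot, unchanged since the hover. The carrier is flush, with the torque balanced between the two tilt-scan extremes, and the press is about 7 N, roughly half-way. I'm handing in.

```bash
python3 -c "
from bench import ctrl
print(ctrl.hand_in())"
```

```text
the job is handed in; nothing more can be done
None
```

The job is handed in: the white clip grips the tab by itself, and the carrier is held flush and square on the sloped face, pressed about half-way (roughly 7 N by the wrist reading); the judge's verdict was not shown.

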